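# Latch the sample case

## Robot

A 6-joint arm with a two-finger parallel gripper is mounted at the origin on the work surface. World frame = base frame: x ahead of the robot, y to its left, z up, the work surface at z = 0. Lengths are in m, angles in rad, forces in N, time in s.
With the tool pointing down it reaches from about 0.25 to 0.775 m from the base axis. Payload 4 kg.
Tool frame: the origin (TCP) lies at the very end of the fingers, on their centre line; the grasp point (between the pads) lies 19 mm behind it (robot.hold_point_z is the distance from the TCP to the grasp point, in m); z points along the fingers, y is the line along which they close (so a half turn about z gives the same grasp; the last joint's range is limited). The gripper opens to 94 mm and grips with 3 to 60 N. Pads are 16 mm wide; open, the fingers measure 119 mm over their backs; the gripper's body (75 mm by 177 mm) begins 78 mm behind the grasp point.
Start: joints at [1.078, 0.087, 1.371, -0, 1.684, -0.103], TCP at [0.209, 0.509, 0.206] pointing down, gripper open.
Joint ranges: [-3.1, 3.1], [-0.76, 2.03], [0.27, 2.55], [-1.08, 4.22], [0.17, 2.65], [-2.57, 2.57]. Speed limits (rad/s): [2.79, 2.79, 3.14, 3.14, 3.14, 3.14].

## Interface

Orientations are given as [roll, pitch, yaw] about the fixed x, y, z axes, in that order (R = Rz(yaw) Ry(pitch) Rx(roll)).
In Python, from bench import robot gives the robot as it stands.
- The arm moves only by the tool carry_out, never from a script. Its argument "steps" is a list of rows, each a list of 3 entries, a list of its own where there are three numbers: the shift along the tool's x, y, z in m, then the turn about the tool's z in units of 10 degrees (1.0 is 10 degrees), then the closure, from -1 (fully open) to 1 (shut). In form: [[[tx, ty, tz], roll, jaw], ...]. A call has 1 to 10 rows; each row is the pose to reach, as a shift and turn from the pose commanded when the call began, along the tool's axes at that moment; what a row does not reach only later rows make up. A row lasts 1/8 s, in which the tool goes at most 62.5 mm and 10.7 degrees, less where a joint would pass 70% of its speed; a pose out of reach is approached as far as the arm can. A call with a gripper value outside its range is refused whole. The fingers move at their own pace and stop on an object; the grip force is fixed at half the most. Time passes only in rows, so rows that repeat a pose let the fingers close. It gives the time, the measured TCP pose, the force, the opening and the grip force at its end, in the units of the state.
- robot.get_obs(): the state, without advancing time (a new reading comes with each control period).
- robot.snapshot(name): name is "scene" or "top" or "wrist"; returns a dict with "image" (400x640x3 uint8, red, green, blue), "z_map" (400x640 float32, m along the optical axis (not along the pixel's ray), 0 where there is no reading), "mtx" (3x3 intrinsics, pixels), "R" (3x3) and "t" (3): a world point X has camera coordinates R X + t. Camera axes: x right, y down, z forward; pixel columns grow to the right and rows downward; lengths in m; the calibration is good to about 2 mm. A picture is of the moment at which its call begins.
- robot.close_job(): hands the job in; it is judged then, once.
The state is a dict: "time": time; "joint_positions": joint angles; "qvel": joint speeds; "joint_torque": joint torques, N m; "tool_pos": TCP position; "ee_rot": TCP orientation; "wrist_force": force on the tool from outside, world axes, zero at the start; "wrist_torque": the same for the moment, N m; "width": finger opening in m; "finger_force": force on a finger pad.
Only numpy, scipy, OpenCV 4.12 (cv2) and the standard library are available. Lean on these libraries where they do the work, as an engineer would, in place of code of your own. Each camera call takes 0.05 s, during which the arm holds its last target. There are 200 camera calls.

## Task

Latch the blue sample case on the bench: hook the wire loop of its front toggle latch over the keeper on the lid, then press the red lever down all the way against the case so that the lid is pulled tight. Leave the bottles and the white tub around it standing where they are.

Things in the scene. Friction and masses are not known exactly. Their poses are not given: they have to be found in the camera images.
- case: blue insulated sample case, white lid, fixed on the bench; 200 mm deep (x), 260 wide (y), body 160 high, lid 30 more, black carrying handle (31 mm high) on the lid's middle. Origin: centre of its underside; x points from the latch front to the rear, z up; the front face with the latch lies at x = -100 mm. 'Out' below means away from the front face, along the case's -x
- lid_front (a point): middle of the lid's lower front edge: 160 mm above the bench when the lid is pulled down tight. The lid is hinged at its rear edge; a springy gasket holds the unlatched lid ajar, this edge about 8 mm higher; about 22 N there press it down tight (2.7 N/mm). It gives 2 mm more and lifts to no more than 14 mm
- keeper (a point): keeper on the lid's front: steel channel 40 mm wide, open upward, a shelf with an upturned lip. The point is the loop bar's centre when it lies on the shelf amid the 14 mm wide channel (4 mm above the shelf, 7 mm out from the lid face). The lip, 7 to 12 mm out from the point, rises 6 mm above it; the lid face behind rises 19 mm above it. Axes as the lid's: x to the rear, z up
- latch_pivot (a point): axis of the lever on the case, 22 mm out from the front face, 110 mm above the bench; axis along the case's y
- latch_lever (a joint): red lever, 36 mm wide, 6 thick, outer face 11 mm out from the pivot, 75 mm long plus an out-turned lip (ends 86 mm below, 20 mm out when closed); rad; 0 = closed, hanging straight down; 1.57 = straight out; 2.65 = fully open. Friction (0.09 N m) keeps it where it is left. Hooked, tension starts near 1.3, dead centre near 0.2, below that it stays shut
- lever_tip (a point): on the outer face of the red lever (up when the lever points out), mid-width, 70 mm from the pivot: place to press
- latch_loop (a joint): wire loop, pinned to the lever 20 mm from its pivot toward the tip, swings freely; rad relative to the lever; 0 = as in the closed latch (bar 81 mm above the pins, 13.5 mm nearer the case), grows as it folds out and down toward the lever's tip; 2.85 = its stop, where it rests at first. The lever's turning carries the loop along in the lever's sense
- loop_bar (a point): centre of the loop's steel cross bar, 8 mm thick, 56 mm long along y, at the end of two 7 mm side wires (outer width 63 mm, so they pass on both sides of the keeper). Frame turns with the loop
- loop_tab (a point): centre of the yellow finger tab on the middle of the bar: 8 mm thick, 26 wide (y), 42 long, running on beyond the bar, kicked out 0.45 rad from vertical when the latch is closed (long axis (-0.435, 0, 0.900) in the loop's frame); 23 mm from the bar. Can be pinched across its 26 mm width. Lifting the light loop by the tab also swings the lever
- reagent: clear glass bottle with blue cap, 72 mm diameter, 150 high, bystander; origin at the centre of its underside
- buffer: amber jar with blue cap, 66 mm diameter, 120 high, bystander; origin at the centre of its underside
- tub: open white plastic tub 110 x 90 x 50 mm, bystander; origin at the centre of its underside

How it is judged:
On the way:
1. the loop's bar lies in the keeper channel, behind the lip, with the lever still open (x of loop_bar in the frame of keeper between -0.007 and 0.009 m and z of loop_bar in the frame of keeper between -0.006 and 0.006 m and value of joint latch_lever above 0.3 rad), for 0.1 s.
At the end, for the whole second after the job is handed in: lever within 0.12 rad of closed; loop bar in the keeper channel behind the lip (x -7 to +9 mm, z within 6 mm of the seated point); lid front edge below 162.5 mm over the case underside (tight is 160); bottles and tub within 30 mm of where they stood (value of joint latch_lever below 0.12 rad and z of lid_front in the frame of case below 0.1625 m and x of loop_bar in the frame of keeper between -0.007 and 0.009 m and z of loop_bar in the frame of keeper between -0.006 and 0.006 m and distance of each of reagent, buffer, tub from where it was at the start of the episode below 0.03 m); the robot touches nothing.
It fails at once if a bottle is tipped over (angle between any of reagent, buffer's own z axis and vertical above 0.5 rad).
It fails at once if a bystander is pushed more than 60 mm away (distance of any of reagent, buffer, tub from where it was at the start of the episode above 0.06 m).
It also fails if it takes over 51 s, if anything falls off the work surface, if the arm or the gripper's body presses on something with over 40 N, if the wrist force passes 120 N, or if a joint passes its speed limit or range.

## Working session

There is one attempt and no reset: what is moved stays moved. The work goes in short steps, Python scripts to look and compute and a tool call to move; the robot and the scene stay as the last step left them, time stands still between calls to the robot, and variables do not carry over. Pictures are saved under pics/ and viewed, at most 10 in all, crops included, and the job is handed in when it is done.

Besides the shell and the picture viewer there is one more tool, called after ">>>" as a command line: name --argument value ..., lists and objects as JSON in quotes. carry_out: Moves the arm, as the interface text tells. Its arguments: {"type":"object","properties":{"steps":{"type":"array","items":{"type":"array"}}},"required":["steps"]}

```bash
mkdir -p pics; cat > h.py <<'E'
import numpy as np, cv2
from scipy.spatial.transform import Rotation as Ro
from bench import robot
def snap(n,f):
    s=robot.snapshot(n); np.savez(''+f+'.npz',**s)
    cv2.imwrite('pics/'+f+'.png',s['image'][...,::-1]); return s
def load(f): return dict(np.load(''+f+'.npz'))
def pts(s):
    z=s['z_map'];v,u=np.mgrid[:z.shape[0],:z.shape[1]];K=s['mtx']
    c=np.stack([(u-K[0,2])/K[0,0]*z,(v-K[1,2])/K[1,1]*z,z],-1)
    return (c-s['t'])@s['R']
def proj(s,X):
    c=s['R']@np.asarray(X)+s['t'];p=s['mtx']@c;return p[:2]/p[2]
E
python3 - <<'E'
from h import *
a=snap('scene','s1');b=snap('top','t1')
cv2.imwrite('pics/both.png',cv2.resize(np.vstack([a['image'],b['image']])[...,::-1],None,fx=.75,fy=.75,interpolation=cv2.INTER_AREA))
o=robot.get_obs();print(o['tool_pos'],o['ee_rot'],o['time'])
for s in(a,b):print(-s['R'].T@s['t'],s['R'][2])
E
```

```text
[0.20876725 0.50830637 0.20441773] [-3.13958813e+00 -1.90070549e-04  2.75183862e+00] 0.1
[1.2571114  0.40983678 0.71693251] [-0.67009752 -0.41019989 -0.61863185]
[0.30462971 0.01659928 1.42931152] [ 0.21598764 -0.00522799 -0.9763821 ]
```

View pics/both.png

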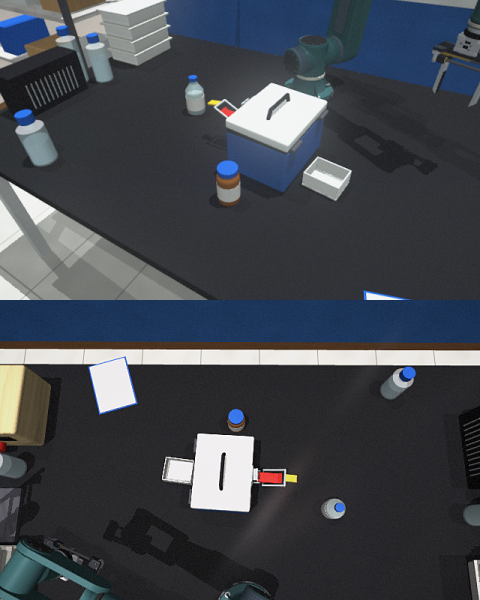

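```bash
python3 - <<'E'
from h import *
b=load('t1');a=load('s1')
c1=b['image'][140:320,230:470];c2=a['image'][80:260,240:480]
cv2.imwrite('pics/crop1.png',cv2.resize(np.vstack([c1,c2])[...,::-1],None,fx=1.66*2/2*1,fy=1.66,interpolation=cv2.INTER_CUBIC))
P=pts(b);im=b['image'].astype(int)
m=(P[...,2]>.18)&(P[...,2]<.21)&(abs(P[...,0]-.4)<.3)&(abs(P[...,1]-.1)<.3)&(im.min(-1)>120)
q=P[m];r=cv2.minAreaRect(q[:,:2].astype(np.float32));print(r,q[:,2].mean(),q.mean(0),m.sum())
hsv=cv2.cvtColor(b['image'],cv2.COLOR_RGB2HSV)
reg=(P[...,2]>.03)&(P[...,2]<.3)&(P[...,0]>.15)&(P[...,0]<.7)
for n,lo,hi in(('yellow',20,35),('red',0,8),('blue',105,120)):
    k=reg&(hsv[...,0]>=lo)&(hsv[...,0]<=hi)&(hsv[...,1]>140)&(hsv[...,2]>90)
    nn,l,st,ce=cv2.connectedComponentsWithStats(k.astype(np.uint8))
    for i in range(1,nn):
        if st[i,4]>15:
            w=P[l==i];print(n,st[i],w.mean(0).round(4),w.min(0).round(4),w.max(0).round(4))
            if n!='blue':
                j=np.argsort(w[:,1]);print(w[j[::max(1,len(j)//8)]].round(3).tolist())
E
```

```text
((0.4899318516254425, 0.0693032443523407), (0.21876902878284454, 0.2603782117366791), 86.08816528320312) 0.1932116213246308 [0.48644644 0.07780652 0.19321162] 7551
yellow [381 232  15  11 146] [ 0.474  -0.1615  0.1413] [ 0.4611 -0.1815  0.1337] [ 0.4876 -0.1422  0.149 ]
[[0.481, -0.181, 0.135], [0.472, -0.177, 0.142], [0.466, -0.172, 0.142], [0.466, -0.167, 0.141], [0.462, -0.162, 0.138], [0.482, -0.156, 0.143], [0.487, -0.151, 0.144], [0.477, -0.146, 0.141], [0.474, -0.142, 0.147]]
red [  0 189   7  13  53] [0.6049 0.9247 0.0688] [0.5895 0.9156 0.0392] [0.6201 0.9445 0.0796]
[[0.61, 0.916, 0.076], [0.614, 0.921, 0.073], [0.611, 0.922, 0.07], [0.613, 0.923, 0.061], [0.601, 0.923, 0.062], [0.609, 0.924, 0.067], [0.601, 0.925, 0.077], [0.611, 0.926, 0.073], [0.591, 0.93, 0.039]]
red [344 229  32  15 410] [ 0.4787 -0.0885  0.1195] [ 0.4602 -0.1294  0.1113] [ 0.4991 -0.0455  0.1317]
[[0.493, -0.129, 0.123], [0.471, -0.121, 0.126], [0.467, -0.111, 0.117], [0.479, -0.099, 0.125], [0.469, -0.089, 0.119], [0.47, -0.078, 0.116], [0.472, -0.067, 0.118], [0.485, -0.057, 0.12], [0.466, -0.046, 0.12]]
blue [305 158  19   8 113] [0.6908 0.0354 0.1191] [0.6806 0.0111 0.1069] [0.7    0.0615 0.1271]
blue [447 271  13  12 122] [ 0.371  -0.326   0.1487] [ 0.3566 -0.3551  0.1026] [ 0.3849 -0.3105  0.1544]
```

View pics/crop1.png

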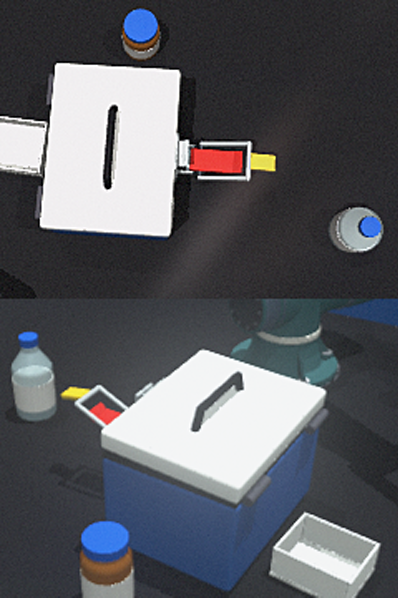

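>>> carry_out --steps '[[[0,0,-0.06],0,-1],[[-0.04,-0.04,-0.1],1,-1],[[-0.08,-0.085,-0.1],2,-1],[[-0.12,-0.13,-0.1],3,-1],[[-0.165,-0.175,-0.1],4,-1],[[-0.21,-0.22,-0.1],5,-1],[[-0.255,-0.265,-0.1],6,-1],[[-0.295,-0.31,-0.1],7,-1],[[-0.335,-0.355,-0.1],7,-1],[[-0.375,-0.395,-0.1],7,-1]]'

```text
time: 1.35
tool_pos: [0.4058, -0.0013, 0.3053]
ee_rot: [3.141, -0.0, 1.529]
wrist_force: [0.6, -0.3, -0.1]
width: 0.0942
finger_force: 0.0
```

```bash
python3 - <<'E'
from h import *
b=load('t1');P=pts(b);im=b['image'].astype(int)
m=(P[...,2]>.17)&(P[...,2]<.215)&(abs(P[...,0]-.48)<.2)&(abs(P[...,1]-.07)<.2)
m=cv2.morphologyEx(cv2.morphologyEx(m.astype(np.uint8),cv2.MORPH_CLOSE,np.ones((5,5))),cv2.MORPH_OPEN,np.ones((35,35)))>0
q=P[m];print(cv2.minAreaRect(q[:,:2].astype(np.float32)),q.mean(0))
A=np.c_[q[:,:2],np.ones(len(q))];print(np.linalg.lstsq(A,q[:,2],rcond=None)[0])
o=robot.get_obs();print(o['tool_pos'],o['ee_rot'],o['time'],o['joint_positions'])
E
```

```text
((0.4586108326911926, 0.07879012823104858), (0.30800777673721313, 0.20257484912872314), 0.020955055952072144) [0.46434951 0.05725361 0.19990097]
[-0.2423663  -0.23533508  0.32591742]
[ 0.40582946 -0.00125158  0.30525546] [ 3.14141105e+00 -2.83893335e-04  1.52907799e+00] 1.35 [-1.43269399e-01 -2.33062829e-01  1.47437440e+00  3.17927261e-04
  1.90012917e+00 -1.01448194e-01]
```

>>> carry_out --steps '[[[-0.05,0.025,0],0,-1],[[-0.1,0.05,0],0,-1],[[-0.15,0.075,0],0,-1],[[-0.17,0.075,0],0,-1],[[-0.17,0.075,0],0,-1]]'

```text
time: 1.98
tool_pos: [0.4733, -0.1726, 0.3047]
ee_rot: [-3.14, -0.001, 1.528]
wrist_force: [0.5, 0.6, 0.2]
width: 0.094
finger_force: 0.0
```

```bash
python3 - <<'E'
from h import *
b=load('t1');P=pts(b);im=b['image'].astype(int)
m=(P[...,2]>.18)&(P[...,2]<.21)&(abs(P[...,0]-.48)<.2)&(abs(P[...,1]-.07)<.2)&(im.min(-1)>110)
m=cv2.morphologyEx(cv2.morphologyEx(m.astype(np.uint8),cv2.MORPH_CLOSE,np.ones((13,13))),cv2.MORPH_OPEN,np.ones((61,61)))
c=max(cv2.findContours(m,0,2)[0],key=cv2.contourArea)
q=P[m>0];A=np.c_[q[:,:2],np.ones(len(q))];pl=np.linalg.lstsq(A,q[:,2],rcond=None)[0]
r=cv2.minAreaRect(q[:,:2].astype(np.float32));print(r,pl)
r=cv2.minAreaRect(c.astype(np.float32));bx=cv2.boxPoints(r);print(r)
K=b['mtx'];C=-b['R'].T@b['t']
for u in bx:
    d=b['R'].T@np.linalg.inv(K)@[u[0],u[1],1.];
    # intersect plane z=pl
    t=(pl[0]*C[0]+pl[1]*C[1]+pl[2]-C[2])/(d[2]-pl[0]*d[0]-pl[1]*d[1]);print((C+t*d).round(4))
w=snap('wrist','w1');print(-w['R'].T@w['t'],w['R'][2])
E
```

```text
((0.4603366255760193, 0.08002322167158127), (0.19377298653125763, 0.3109392523765564), 89.78668975830078) [-0.15716839 -0.13018168  0.28541689]
((296.5, 229.5), (97.0, 75.0), 90.0)
[0.6214 0.1823 0.164 ]
[ 0.6151 -0.0174  0.191 ]
[ 0.3625 -0.0153  0.2304]
[0.3636 0.1696 0.2062]
[ 0.4775015  -0.0897164   0.48351783] [-0.01328861 -0.28321808 -0.95896347]
```

View pics/w1.png

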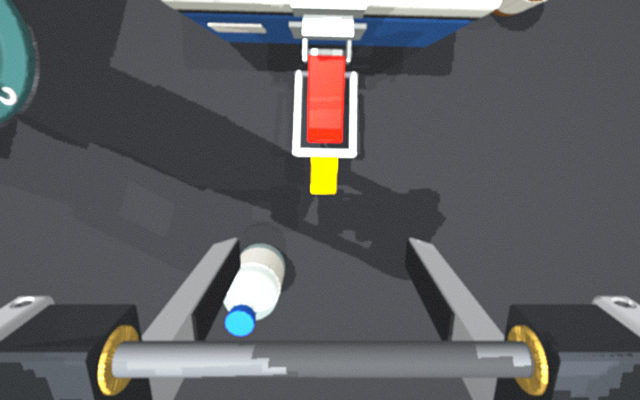

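```bash
python3 - <<'E'
from h import *
w=load('w1');P=pts(w)
def md(u,v,k=2):
    q=P[v-k:v+k+1,u-k:u+k+1].reshape(-1,3);return np.median(q,0).round(4)
for n,u,v in [('redtop',325,60),('red',325,75),('red',325,90),('red',325,105),('red',325,120),('lip',325,136),('bar',300,153),('bar',350,153),('wireL',297,110),('wireR',354,110),('wL',304,50),('wR',349,50),('tab',324,163),('tab',324,175),('tab',323,188),('lidtop',330,3),('keep',328,18),('keep',328,27),('keep2',328,36),('blue',260,42),('blue',400,42),('bench',200,300)]: print(n,md(u,v,1))
# blue body front-bottom/lid edge lines
g=w['image'].astype(int)
for u in (200,230,250,270,400,430,460):
    col=g[:60,u]; white=col.min(-1)>150
    v=np.where(white)[0]; print(u,v.max() if len(v) else None, P[max(v.max()-1,0),u].round(4) if len(v) else '')
E
python3 -c "
import cv2
a=cv2.imread('pics/w1.png')[0:210,200:460];cv2.imwrite('pics/w1c.png',cv2.resize(a,None,fx=2.8,fy=2.8,interpolation=cv2.INTER_CUBIC))"
```

```text
redtop [ 0.4811 -0.0512  0.1201]
red [ 0.4805 -0.0649  0.1202]
red [ 0.4799 -0.079   0.1191]
red [ 0.4794 -0.0936  0.1181]
red [ 0.4787 -0.1085  0.118 ]
lip [ 0.4781 -0.1244  0.1225]
bar [ 0.4528 -0.1376  0.1456]
bar [ 0.502  -0.1397  0.1457]
wireL [ 0.4511 -0.0971  0.1276]
wireR [ 0.5081 -0.0996  0.1263]
wL [ 0.4611 -0.0414  0.1219]
wR [ 0.5046 -0.0433  0.1224]
tab [ 0.476  -0.1488  0.1441]
tab [ 0.4754 -0.1614  0.1416]
tab [ 0.4738 -0.1759  0.1383]
lidtop [ 0.4857 -0.0197  0.1947]
keep [ 0.4843 -0.0255  0.1741]
keep [ 0.4839 -0.0323  0.1758]
keep2 [ 0.4836 -0.0398  0.1818]
blue [ 4.004e-01 -1.430e-02  1.000e-04]
blue [ 0.5703 -0.0272  0.0444]
bench [ 0.4259 -0.1625  0.3655]
200 8 [ 0.3832 -0.0142  0.1788]
230 31 [ 0.3866 -0.0169  0.1015]
250 31 [ 0.407  -0.018   0.1029]
270 10 [ 0.4384 -0.0178  0.1783]
400 14 [ 0.542  -0.0247  0.1761]
430 14 [ 0.5648 -0.0266  0.1804]
460 15 [ 0.5891 -0.028   0.1789]
```

View pics/w1c.png

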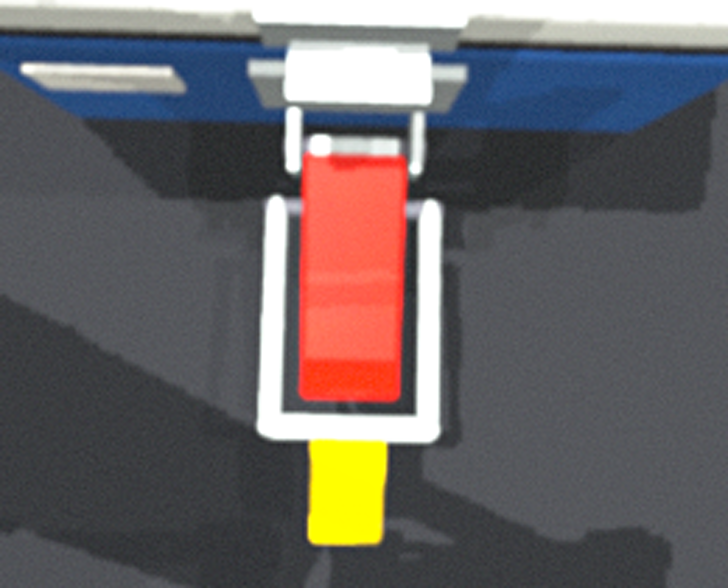

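>>> carry_out --steps '[[[0.006,0.0025,0.06],0,-1],[[0.006,0.0025,0.115],0,-0.5],[[0.006,0.0025,0.155],0,-0.2],[[0.006,0.0025,0.179],0,-0.2],[[0.006,0.0025,0.179],0,-0.2]]'

```text
time: 2.65
tool_pos: [0.475, -0.1637, 0.1249]
ee_rot: [-3.138, -0.002, 1.532]
wrist_force: [-0.5, 0.4, -0.8]
width: 0.0572
finger_force: 0.0
```

```bash
cat > k.py <<'E'
import numpy as np
def tab(q,rot,s=28,drop=12):
    pin=20*np.array([np.sin(q),-np.cos(q)])
    R=np.array([[np.cos(rot),-np.sin(rot)],[np.sin(rot),np.cos(rot)]])
    bar=pin+R@[-13.5,81]; return bar, bar+s*R@np.array([.435,.9])-[0,drop]
E
python3 - <<'E'
from h import *; from k import *
o=robot.get_obs();print(o['tool_pos'],o['ee_rot'],o['width'],o['wrist_force'])
p0=tab(1.535,-1.315)[1]
def rows(L):
    for q,r in L:
        b,t=tab(q,r);d=t-p0;print(q,r,'bar',b.round(1),'tx %.1f tz %.1f'%(-d[0],-d[1]))
rows([(1.535+.465*f,-1.315+f*1.575) for f in np.linspace(0,1,13)])
# descend with bar o=-15
for q in (2.0,1.8,1.6,1.45,1.35,1.28):
    r=np.arccos((-15-20*np.sin(q))/82.1)-np.arctan2(81,-13.5);rows([(q,r)])
E
```

```text
[ 0.47501059 -0.16368588  0.12494977] [-3.13807079e+00 -2.12633671e-03  1.53241670e+00] 0.057249671302860065 [-0.49908719  0.37207225 -0.78359776]
1.535 -1.315 bar [94.9 32.8] tx -0.0 tz -0.0
1.57375 -1.1837499999999999 bar [89.9 43.1] tx 4.6 tz -13.9
1.6124999999999998 -1.0525 bar [83.7 52.7] tx 10.8 tz -27.2
1.6512499999999999 -0.9212499999999999 bar [76.3 61.3] tx 18.7 tz -39.5
1.69 -0.79 bar [67.9 69. ] tx 28.0 tz -50.6
1.72875 -0.6587500000000001 bar [58.7 75.5] tx 38.7 tz -60.5
1.7674999999999998 -0.5275 bar [48.7 80.7] tx 50.5 tz -68.9
1.80625 -0.3962500000000001 bar [38.3 84.6] tx 63.2 tz -75.7
1.845 -0.2650000000000001 bar [27.4 87.1] tx 76.6 tz -80.8
1.88375 -0.13375000000000004 bar [16.5 88.2] tx 90.5 tz -84.2
1.9224999999999999 -0.0025000000000001688 bar [ 5.5 87.9] tx 104.7 tz -85.7
1.96125 0.12874999999999992 bar [-5.3 86.2] tx 118.8 tz -85.3
2.0 0.26 bar [-15.7  83.1] tx 132.8 tz -83.2
2.0 0.2509703804994101 bar [-15.   83.4] tx 131.9 tz -83.4
1.8 0.2682289006452523 bar [-15.   79.1] tx 132.3 tz -79.2
1.6 0.27514539176215846 bar [-15.   74.9] tx 132.5 tz -75.0
1.45 0.2732987110428944 bar [-15.   71.9] tx 132.5 tz -72.1
1.35 0.26873244216817227 bar [-15.   70.1] tx 132.4 tz -70.2
1.28 0.26398349210531324 bar [-15.   68.9] tx 132.2 tz -69.0
```

>>> carry_out --steps '[[[0,0,0],0,0.4],[[0,0,0],0,0.8],[[0,0,0],0,1],[[0,0,0],0,1],[[0,0,0],0,1]]'

```text
time: 3.28
tool_pos: [0.4747, -0.1666, 0.1264]
ee_rot: [-3.137, 0.001, 1.529]
wrist_force: [-4.4, -1.0, 1.2]
width: 0.0256
finger_force: 30.0
```

>>> carry_out --steps '[[[0.0045,0,-0.014],0,1],[[0.011,0,-0.027],0,1],[[0.0185,0,-0.0395],0,1],[[0.028,0,-0.0505],0,1],[[0.0385,0,-0.0605],0,1],[[0.0505,0,-0.069],0,1],[[0.063,0,-0.0755],0,1],[[0.0765,0,-0.081],0,1],[[0.0765,0,-0.081],0,1]]'

```text
time: 4.4
tool_pos: [0.4799, -0.0887, 0.2081]
ee_rot: [3.141, -0.0, 1.532]
wrist_force: [-5.6, -0.1, -2.3]
width: 0.0259
finger_force: 30.0
```

```bash
python3 - <<'E'
from h import *
a=snap('scene','s2');w=snap('wrist','w2')
c=a['image'][70:230,250:450];d=w['image'][0:240,200:460]
A=cv2.resize(c,(400,320),interpolation=cv2.INTER_CUBIC);B=cv2.resize(d,(347,320))
cv2.imwrite('pics/v2.png',np.hstack([A,B])[...,::-1])
E
```

View pics/v2.png

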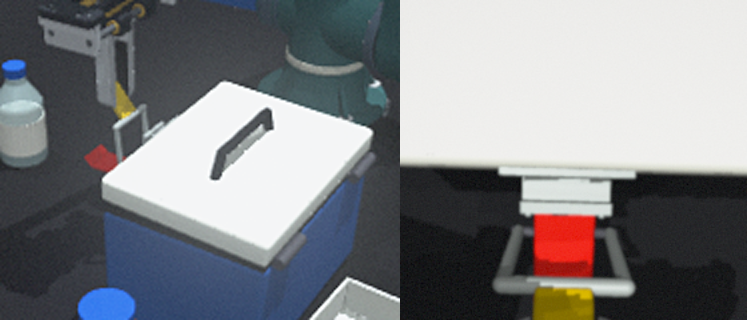

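>>> carry_out --steps '[[[0.014,0,-0.0035],0,1],[[0.028,0,-0.005],0,1],[[0.042,0,-0.0045],0,1],[[0.056,0,-0.0025],0,1],[[0.056,0,-0.0025],0,1]]'

```text
time: 5.12
tool_pos: [0.483, -0.0317, 0.2109]
ee_rot: [3.138, -0.002, 1.533]
wrist_force: [0.0, 2.5, -1.1]
width: 0.0252
finger_force: 30.0
```

```bash
python3 - <<'E'
from h import *
a=snap('scene','s3');w=snap('wrist','w3')
c=a['image'][70:190,270:420];d=w['image'][80:320,200:460]
A=cv2.resize(c,(400,320),interpolation=cv2.INTER_CUBIC);B=cv2.resize(d,(347,320))
cv2.imwrite('pics/v3.png',np.hstack([A,B])[...,::-1])
E
```

```text
(no output)
```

View pics/v3.png

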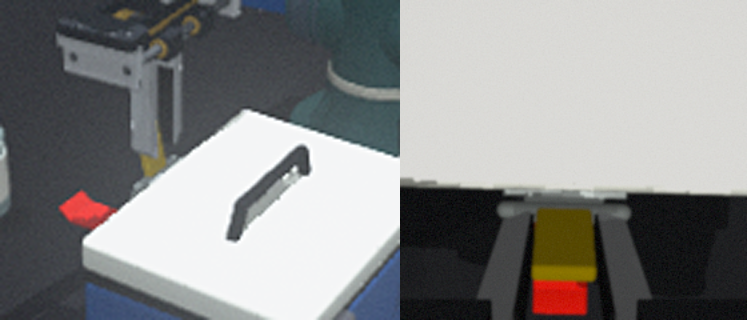

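```bash
python3 - <<'E'
from h import *
w=load('w3');P=pts(w)
for u in (278,283,288,363,368):
    for v in (234,238,242): print(u,v,P[v,u].round(4),w['image'][v,u])
for v in (262,275,290,300): print('mid',v,P[v,322].round(4),w['image'][v,322])
E
```

```text
278 234 [ 0.4556 -0.028   0.1877] [90 92 92]
278 238 [ 0.4554 -0.0305  0.1882] [112 118 116]
278 242 [ 0.4553 -0.033   0.1887] [87 95 93]
283 234 [ 0.4587 -0.028   0.188 ] [92 95 95]
283 238 [ 0.4587 -0.0303  0.1888] [116 120 118]
283 242 [ 0.4624 -0.0212  0.2172] [84 86 84]
288 234 [ 0.4619 -0.0281  0.188 ] [80 84 82]
288 238 [ 0.4619 -0.03    0.1899] [91 95 96]
288 242 [ 0.4649 -0.0217  0.2163] [70 71 70]
363 234 [ 0.5092 -0.0306  0.1865] [67 70 66]
363 238 [ 0.5088 -0.032   0.1897] [104 106 103]
363 242 [ 0.5089 -0.0351  0.1887] [105 105 102]
368 234 [ 0.5124 -0.0308  0.1863] [63 65 61]
368 238 [ 0.5121 -0.0324  0.189 ] [100 106 103]
368 242 [ 0.5119 -0.0347  0.1901] [104 108 103]
mid 262 [ 0.483  -0.0352  0.2146] [87 71  0]
mid 275 [ 0.4828 -0.0373  0.2257] [86 72  6]
mid 290 [ 0.4803 -0.1086  0.1204] [169  82  21]
mid 300 [ 0.4799 -0.1179  0.1216] [201  13   1]
```

>>> carry_out --steps '[[[0.0015,0,0.003],0,1],[[0.002,0,0.006],0,1],[[0.002,0,0.008],0,1],[[0.002,0,0.008],0,1]]'

```text
time: 5.72
tool_pos: [0.4833, -0.0317, 0.2066]
ee_rot: [3.135, -0.0, 1.53]
wrist_force: [-3.4, 2.7, 12.1]
width: 0.0253
finger_force: 30.1
```

```bash
python3 - <<'E'
from h import *
w=snap('wrist','w4');P=pts(w);o=robot.get_obs();print(o['tool_pos'],o['wrist_force'])
for u in (278,283,363,368):
    for v in (230,234,238,242): print(u,v,P[v,u].round(4),w['image'][v,u])
m=(w['image'][...,0]>120)&(w['image'][...,1]<60);q=P[m];print(len(q),np.percentile(q,[5,25,50,75,95],axis=0).round(3))
E
```

```text
[ 0.48327423 -0.03170363  0.20664905] [-3.75258108  2.45969996 13.04920518]
278 230 [ 4.292e-01 -9.490e-02 -3.000e-04] [34 34 33]
278 234 [ 0.4561 -0.0275  0.1843] [93 97 94]
278 238 [ 0.4559 -0.03    0.1848] [114 122 118]
278 242 [ 0.4554 -0.0336  0.1826] [84 93 88]
283 230 [ 0.435  -0.0954 -0.0011] [34 35 37]
283 234 [ 0.4591 -0.0279  0.1836] [92 96 94]
283 238 [ 0.4592 -0.0297  0.1858] [116 119 118]
283 242 [ 0.4625 -0.0213  0.2122] [87 91 90]
363 230 [ 0.531  -0.0995 -0.0007] [80 87 82]
363 234 [ 0.5095 -0.0305  0.1825] [75 74 74]
363 238 [ 0.5091 -0.0317  0.1863] [105 109 108]
363 242 [ 0.5091 -0.0344  0.1862] [ 97 100  96]
368 230 [ 5.37e-01 -9.96e-02 -4.00e-04] [75 79 75]
368 234 [ 0.5126 -0.0303  0.1834] [68 71 69]
368 238 [ 0.5123 -0.0323  0.1852] [103 104 104]
368 242 [ 0.5123 -0.035   0.1852] [102 106 104]
656 [[ 0.461 -0.131  0.103]
 [ 0.468 -0.127  0.105]
 [ 0.477 -0.123  0.107]
 [ 0.486 -0.12   0.109]
 [ 0.493 -0.117  0.11 ]]
```

```bash
python3 - <<'E'
from h import *
for f in('w3','w4'):
    w=load(f);P=pts(w);im=w['image'].astype(int)
    for u in (230,250,400,420):
        v=np.where((im[:300,u].min(-1)>150))[0].max();print(f,u,v,np.median(P[v-8:v-2,u-2:u+3].reshape(-1,3),0).round(4))
w=load('w4');cv2.imwrite('pics/v4.png',cv2.resize(w['image'][190:310,240:400][...,::-1],None,fx=4,fy=4,interpolation=cv2.INTER_CUBIC))
E
```

```text
w3 230 218 [ 0.4292 -0.0102  0.1953]
w3 250 219 [ 0.4411 -0.0112  0.1954]
w3 400 223 [ 0.5303 -0.0173  0.1955]
w3 420 224 [ 0.5423 -0.0184  0.1953]
w4 230 217 [ 0.4301 -0.0089  0.1923]
w4 250 219 [ 0.4417 -0.0108  0.1922]
w4 400 222 [ 0.5305 -0.0165  0.1921]
w4 420 225 [ 0.5426 -0.0189  0.1921]
```

View pics/v4.png

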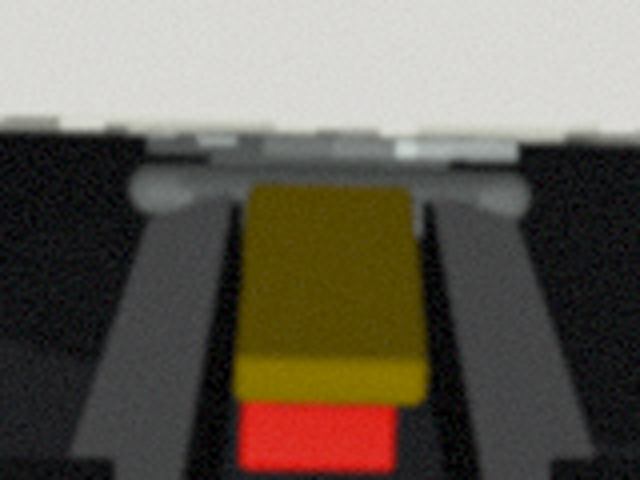

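>>> carry_out --steps '[[[0.0,0,-0.006],0,1],[[0.004,0,-0.006],0,1],[[0.004,0,-0.003],0,1],[[0.004,0,0.0],0,1],[[0.004,0,0.002],0,1],[[0.004,0,0.002],0,1]]'

```text
time: 6.52
tool_pos: [0.4831, -0.0286, 0.2014]
ee_rot: [3.138, 0.002, 1.529]
wrist_force: [0.8, -1.3, 7.4]
width: 0.0255
finger_force: 30.0
```

```bash
cat > m.py <<'E'
from h import *
import sys
f=sys.argv[1]
w=snap('wrist',f);P=pts(w);o=robot.get_obs();print(o['time'],o['tool_pos'],o['wrist_force'])
im=w['image'].astype(int)
for u in (230,420):
    v=np.where((im[:300,u].min(-1)>150))[0].max();print('lid',u,v,np.median(P[v-8:v-2,u-2:u+3].reshape(-1,3),0).round(4))
# bar: ends outside keeper; 
k=(abs(P[...,2]-.18)<.012)&(P[...,1]<-.022)&(P[...,1]>-.045)&(((P[...,0]>.453)&(P[...,0]<.460))|((P[...,0]>.507)&(P[...,0]<.514)))&(im.max(-1)-im.min(-1)<25)
q=P[k];print(len(q))
for s in (q[q[:,0]<.48],q[q[:,0]>.48]):
    print('bar', s.mean(0).round(4),'y',np.percentile(s[:,1],[5,95]).round(4),'ztop',np.percentile(s[:,2],[75,90,98]).round(4))
m=(im[...,0]>110)&(im[...,1]<60)&(P[...,2]<.17);q=P[m]
if len(q): print('red',len(q),np.percentile(q,[5,50,95],axis=0).round(3)[:,1:].tolist())
E
python3 m.py w5
```

```text
6.575 [ 0.48309641 -0.02858572  0.20136565] [-8.26298262e-03 -1.18764992e+00  8.32760261e+00]
lid 230 222 [ 0.4316 -0.0065  0.1945]
lid 420 230 [ 0.54   -0.0159  0.1948]
143
bar [ 0.4562 -0.0275  0.1795] y [-0.0301 -0.0252] ztop [0.1801 0.1808 0.1811]
bar [ 0.5105 -0.0287  0.1834] y [-0.0331 -0.0223] ztop [0.1911 0.1917 0.192 ]
red 234 [[-0.182, -0.001], [-0.124, 0.087], [-0.121, 0.089]]
```

>>> carry_out --steps '[[[0,0,0],0,0.3],[[0,0,0],0,0.2],[[0,0,0],0,0.2],[[0,0,-0.04],0,0.2],[[-0.03,0,-0.08],0,0.2],[[-0.06,0,-0.08],0,0.2],[[-0.06,0,-0.08],0,0.2]]'

```text
time: 7.45
tool_pos: [0.4797, -0.0889, 0.2798]
ee_rot: [-3.141, -0.0, 1.527]
wrist_force: [-0.2, 0.6, -0.4]
width: 0.0376
finger_force: 0.0
```

```bash
python3 m.py w6; python3 - <<'E'
import cv2
cv2.imwrite('pics/v6.png',cv2.resize(cv2.imread('pics/w6.png')[0:260,200:460],None,fx=2,fy=2,interpolation=cv2.INTER_CUBIC))
E
```

```text
7.5 [ 0.479508   -0.08791492  0.27926717] [ 0.59534975  0.43599178 -1.64624199]
lid 230 117 [ 0.4146 -0.0105  0.1942]
lid 420 122 [ 0.556  -0.0203  0.1943]
208
bar [ 0.4565 -0.0286  0.1777] y [-0.0334 -0.0242] ztop [0.1797 0.1803 0.181 ]
bar [ 0.5104 -0.0316  0.1783] y [-0.0375 -0.0272] ztop [0.1801 0.1809 0.1916]
red 1870 [[-0.124, 0.085], [-0.091, 0.097], [-0.062, 0.112]]
```

View pics/v6.png

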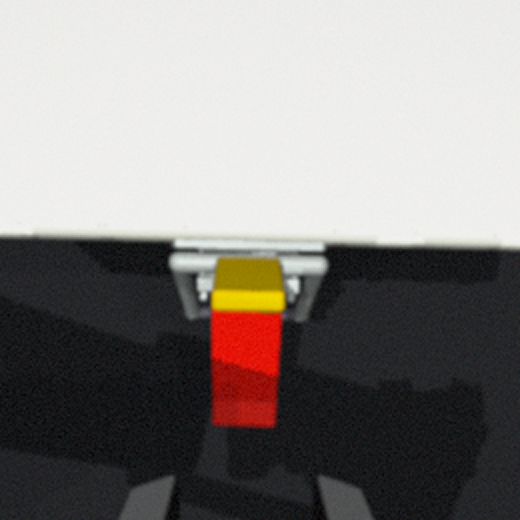

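>>> carry_out --steps '[[[-0.0175,0,0.02],0,1],[[-0.0175,0,0.06],0,1],[[-0.0175,0,0.11],0,1],[[-0.0175,0,0.155],0,1],[[-0.0175,0,0.17],0,1],[[-0.0175,0,0.18],0,1],[[-0.0175,0,0.19],0,1],[[-0.0175,0,0.2],0,1],[[-0.0175,0,0.21],0,1],[[-0.0175,0,0.21],0,1]]'

```text
time: 8.75
tool_pos: [0.4792, -0.1057, 0.0695]
ee_rot: [3.141, 0.001, 1.53]
wrist_force: [1.0, -1.2, 0.1]
width: 0.0003
finger_force: 0.7
```

```bash
python3 - <<'E'
from h import *
a=snap('scene','s7');w=snap('wrist','w7')
c=a['image'][70:190,270:420];d=w['image'][100:400,180:480]
A=cv2.resize(c,(400,320),interpolation=cv2.INTER_CUBIC);B=cv2.resize(d,(320,320))
cv2.imwrite('pics/v7.png',np.hstack([A,B])[...,::-1])
P=pts(w);im=w['image'].astype(int)
m=(im[...,0]>90)&(im[...,1]<50)&(im[...,2]<50);q=P[m];print(len(q),np.percentile(q,[2,25,50,75,98],axis=0).round(3).tolist())
E
```

```text
Traceback (most recent call last):
IndexError: index -1 is out of bounds for axis 0 with size 0
```

View pics/v7.png

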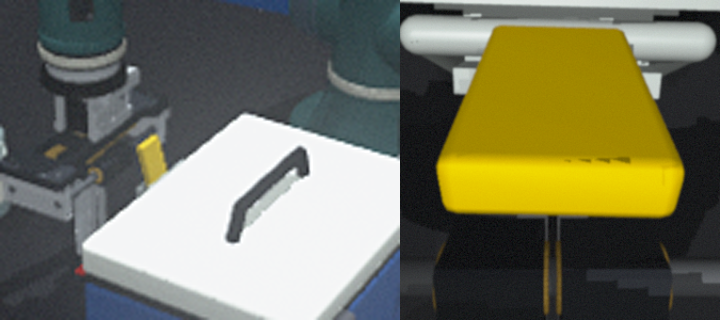

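>>> carry_out --steps '[[[0,0,0.008],0,1],[[0,0,0.016],0,1],[[0,0,0.022],0,1],[[0,0,0.027],0,1],[[0,0,0.027],0,1]]'

```text
time: 9.48
tool_pos: [0.4787, -0.1047, 0.0422]
ee_rot: [-3.141, -0.001, 1.53]
wrist_force: [0.5, -0.1, 1.1]
width: 0.0006
finger_force: 0.5
```

```bash
python3 - <<'E'
from h import *
for f in ('t1','t8'):
    t=snap('top','t8') if f=='t8' else load(f);P=pts(t)
    # lid top near front, tub etc
    for X in ([.42,-.005,.194],[.55,-.01,.194],[.45,.0,.194]):
        u,v=proj(t,X).astype(int);print(f,np.median(P[v-2:v+3,u-2:u+3].reshape(-1,3),0).round(4))
w=snap('wrist','w8');P=pts(w);im=w['image'].astype(int)
v,u=np.mgrid[:400,:640]
k=(abs(P[...,2]-.185)<.02)&(P[...,1]>-.045)&(P[...,1]<-.01)
for x0 in (.43,.457,.511,.54):
    s=P[k&(abs(P[...,0]-x0)<.003)];print(x0,len(s), s[np.argsort(s[:,1])[::max(1,len(s)//8)],1:].round(4).tolist() if len(s) else '')
E
```

```text
t1 [ 0.4212 -0.0038  0.1977]
t1 [ 0.5501 -0.0092  0.1972]
t1 [0.4515 0.0012 0.1965]
t8 [ 0.4222 -0.004   0.1892]
t8 [ 0.5518 -0.0094  0.1884]
t8 [0.4524 0.0011 0.1901]
0.43 0 
0.457 44 [[-0.0317, 0.1707], [-0.0316, 0.1714], [-0.0316, 0.1707], [-0.0315, 0.172], [-0.0314, 0.1713], [-0.0313, 0.1716], [-0.0312, 0.1715], [-0.031, 0.1718], [-0.0239, 0.1697]]
0.511 56 [[-0.0351, 0.1708], [-0.0351, 0.1712], [-0.035, 0.1719], [-0.0349, 0.1719], [-0.0348, 0.1723], [-0.0347, 0.172], [-0.0345, 0.1721], [-0.0278, 0.1702]]
0.54 0
```

>>> carry_out --steps '[[[0,0,0.01],0,1],[[0,0,0.02],0,1],[[0,0,0.03],0,1],[[0,0,0.036],0,1],[[0,0,0.036],0,1],[[0.004,0,0.036],0,1],[[0.007,0,0.036],0,1],[[0.007,0,0.036],0,1]]'

```text
time: 10.58
tool_pos: [0.4792, -0.0978, 0.007]
ee_rot: [-3.141, -0.0, 1.53]
wrist_force: [-0.0, -2.8, -2.2]
width: 0.0002
finger_force: 1.4
```

>>> carry_out --steps '[[[0.0015,0,0],0,1],[[0.003,0,0],0,1],[[0.0045,0,0],0,1],[[0.0045,0,0],0,1]]'

```text
time: 11.08
tool_pos: [0.4797, -0.0933, 0.0071]
ee_rot: [3.141, -0.001, 1.53]
wrist_force: [-0.3, -2.0, -1.5]
width: 0.0005
finger_force: 0.9
```

>>> carry_out --steps '[[[0.001,0,0],0,1],[[0.002,0,0],0,1],[[0.003,0,0],0,1],[[0.003,0,0],0,1]]'

```text
time: 11.58
tool_pos: [0.4797, -0.0904, 0.007]
ee_rot: [3.141, -0.0, 1.53]
wrist_force: [0.6, -1.9, -0.8]
width: 0.0003
finger_force: 0.9
```

>>> carry_out --steps '[[[0.001,0,0],0,1],[[0.002,0,0],0,1],[[0.003,0,0],0,1],[[0.003,0,0],0,1]]'

```text
time: 12.08
tool_pos: [0.4797, -0.0884, 0.0069]
ee_rot: [-3.142, 0.001, 1.53]
wrist_force: [0.1, -5.2, -1.9]
width: 0.0002
finger_force: 2.3
```

>>> carry_out --steps '[[[0.0015,0,0],0,1],[[0.003,0,0],0,1],[[0.004,0,0],0,1],[[0.004,0,0],0,1]]'

```text
time: 12.58
tool_pos: [0.4797, -0.0887, 0.0073]
ee_rot: [3.141, 0.009, 1.529]
wrist_force: [-2.0, -16.3, -2.4]
width: 0.0002
finger_force: 8.4
```

```bash
python3 - <<'E'
from h import *
w=snap('wrist','w9');a=snap('scene','s9')
A=cv2.resize(a['image'][60:210,260:420],(427,400),interpolation=cv2.INTER_CUBIC)
B=cv2.resize(w['image'][100:400,180:460],(373,400))
cv2.imwrite('pics/v9.png',np.hstack([A,B])[...,::-1]);print(robot.get_obs()['wrist_torque'])
E
```

```text
[-1.86686267  0.30261251 -0.15526075]
```

View pics/v9.png

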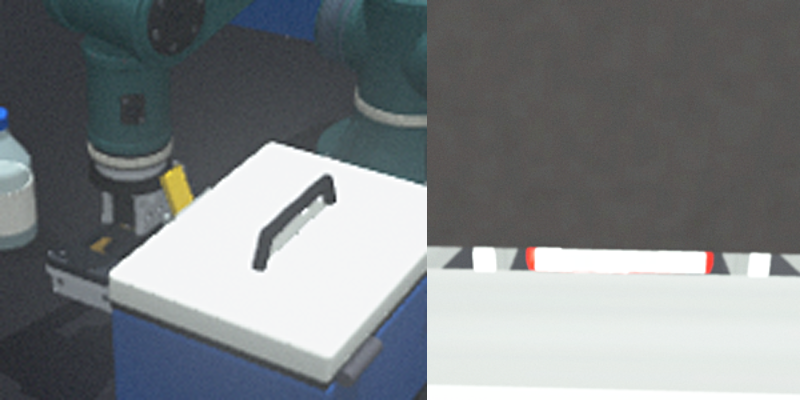

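>>> carry_out --steps '[[[-0.02,0,0],0,1],[[-0.06,0,0],0,1],[[-0.09,0,-0.05],0,1],[[-0.09,0,-0.11],0,1],[[-0.09,0,-0.17],0,1],[[-0.09,0,-0.2],0,1],[[-0.09,0,-0.2],0,1]]'

```text
time: 13.55
tool_pos: [0.478, -0.1736, 0.2104]
ee_rot: [3.135, 0.001, 1.531]
wrist_force: [0.1, 0.1, -0.0]
width: 0.0001
finger_force: 0.0
```

```bash
cat > lv.py <<'E'
from h import *
import sys
w=snap('wrist',sys.argv[1]);P=pts(w);im=w['image'].astype(int)
print(robot.get_obs()['tool_pos'],robot.get_obs()['time'])
for n,m in (('red',(im[...,0]>70)&(im[...,1]<.35*im[...,0])&(im[...,2]<.35*im[...,0])),('yel',(im[...,0]>70)&(im[...,1]>.6*im[...,0])&(im[...,2]<.35*im[...,0]))):
    m&=(abs(P[...,0]-.48)<.03);q=P[m];q=q[np.argsort(q[:,2])];v,u=np.where(m);print(n,len(q),v.min() if len(v) else '',v.max() if len(v) else '')
    if len(q):
        for s in np.array_split(q,8): print(np.median(s,0).round(4),end=' ')
        print()
E
python3 lv.py w10
```

```text
[ 0.47675823 -0.17313979  0.20754418] 13.6
red 1598 45 88
[ 0.4806 -0.0763  0.0323] [ 0.4812 -0.0717  0.0364] [ 0.4814 -0.0674  0.0443] [ 0.4808 -0.064   0.0614] [ 0.4821 -0.0611  0.076 ] [ 0.4818 -0.0586  0.0883] [ 0.4812 -0.0565  0.099 ] [ 0.4857 -0.0546  0.108 ] 
yel 450 0 8
[ 0.4817 -0.0482  0.2084] [ 0.479  -0.0477  0.2089] [ 0.4845 -0.0477  0.2093] [ 0.4827 -0.0478  0.2096] [ 0.4839 -0.047   0.2099] [ 0.4837 -0.0467  0.2102] [ 0.4855 -0.0472  0.2104] [ 0.4836 -0.0469  0.2109]
```

```bash
python3 - <<'E'
from h import *
w=load('w9');P=pts(w)
print(-w['R'].T@w['t'])
for u in (240,320,400):
    for v in (120,200,270,285,288,292,296,300,305,310,330,360,390): print(u,v,P[v,u].round(4),w['z_map'][v,u].round(3),w['image'][v,u])
E
```

```text
[ 0.48358961 -0.00393963  0.18520199]
240 120 [ 0.4836 -0.0039  0.1852] 0.0 [91 86 87]
240 200 [ 0.4836 -0.0039  0.1852] 0.0 [89 88 85]
240 270 [ 0.4836 -0.0039  0.1852] 0.0 [81 83 78]
240 285 [ 0.4836 -0.0039  0.1852] 0.0 [109 110 110]
240 288 [ 0.4625 -0.0458  0.1141] 0.08 [203 212 205]
240 292 [ 0.4626 -0.0464  0.1148] 0.08 [205 212 208]
240 296 [ 0.4625 -0.0475  0.1148] 0.08 [201 208 205]
240 300 [ 0.4623 -0.0487  0.1146] 0.081 [203 211 207]
240 305 [ 0.4836 -0.0039  0.1852] 0.0 [232 236 234]
240 310 [ 0.4836 -0.0039  0.1852] 0.0 [229 236 232]
240 330 [ 0.4836 -0.0039  0.1852] 0.0 [227 233 229]
240 360 [ 0.4836 -0.0039  0.1852] 0.0 [232 237 233]
240 390 [ 0.4836 -0.0039  0.1852] 0.0 [249 252 250]
320 120 [ 0.4836 -0.0039  0.1852] 0.0 [82 81 82]
320 200 [ 0.4836 -0.0039  0.1852] 0.0 [87 82 83]
320 270 [ 0.4836 -0.0039  0.1852] 0.0 [89 83 83]
320 285 [ 0.4836 -0.0039  0.1852] 0.0 [80 80 79]
320 288 [ 0.4812 -0.0473  0.113 ] 0.082 [255 255 255]
320 292 [ 0.4812 -0.0479  0.1137] 0.081 [255 255 255]
320 296 [ 0.4811 -0.0488  0.1139] 0.081 [255 255 255]
320 300 [ 0.4811 -0.0502  0.1135
[... 262 characters left out ...]
] 0.0 [229 233 230]
400 120 [ 0.4836 -0.0039  0.1852] 0.0 [92 90 84]
400 200 [ 0.4836 -0.0039  0.1852] 0.0 [87 89 83]
400 270 [ 0.4836 -0.0039  0.1852] 0.0 [90 88 88]
400 285 [ 0.4836 -0.0039  0.1852] 0.0 [84 86 85]
400 288 [ 0.4836 -0.0039  0.1852] 0.0 [87 86 83]
400 292 [ 5.264e-01 -1.201e-01 -4.000e-04] 0.211 [ 90  96 101]
400 296 [ 0.5265 -0.1231 -0.0008] 0.212 [91 95 98]
400 300 [ 5.265e-01 -1.257e-01 -3.000e-04] 0.213 [92 94 99]
400 305 [ 0.501  -0.0548  0.1099] 0.087 [118 130 128]
400 310 [ 0.4836 -0.0039  0.1852] 0.0 [232 236 234]
400 330 [ 0.4836 -0.0039  0.1852] 0.0 [227 234 229]
400 360 [ 0.4836 -0.0039  0.1852] 0.0 [232 238 236]
400 390 [ 0.4836 -0.0039  0.1852] 0.0 [230 235 230]
```

>>> carry_out --steps '[[[0,0,0],1,0],[[0,0,0],2,-1],[[0,0,0],3,-1],[[0,0,0],4,-1],[[0,0,0],5,-1],[[0,0,0],6,-1],[[0,0,0],7,-1],[[0,0,0],8,-1],[[0,0,0],9,-1],[[0,0,0],9,-1]]'

```text
time: 14.85
tool_pos: [0.4752, -0.1727, 0.204]
ee_rot: [-3.139, 0.005, -0.038]
wrist_force: [0.0, 0.8, 0.1]
width: 0.0934
finger_force: 0.0
```

>>> carry_out --steps '[[[0.001,0,0.06],0,-1],[[0.001,0,0.12],0,-1],[[0.001,0,0.17],0,-1],[[0.001,0,0.183],0,-1],[[0.001,-0.01,0.183],0,-1],[[0.001,-0.02,0.183],0,-1],[[0.001,-0.027,0.183],0,-1],[[0.001,-0.03,0.183],0,-1],[[0.001,-0.03,0.183],0,-1]]'

```text
time: 15.98
tool_pos: [0.4789, -0.1435, 0.0246]
ee_rot: [3.141, -0.001, -0.04]
wrist_force: [-0.2, -0.3, 0.1]
width: 0.0937
finger_force: 0.0
```

>>> carry_out --steps '[[[0,-0.002,0.003],0,-1],[[0,-0.004,0.003],0,-1],[[0,-0.006,0.003],0,-1],[[0,-0.008,0.003],0,-1],[[0,-0.008,0.003],0,-1]]'

```text
time: 16.6
tool_pos: [0.4787, -0.1359, 0.0209]
ee_rot: [3.141, 0.0, -0.041]
wrist_force: [-0.0, -1.2, -1.6]
width: 0.094
finger_force: 0.7
```

>>> carry_out --steps '[[[0,-0.002,0],0,-1],[[0,-0.004,0],0,-1],[[0,-0.006,0],0,-1],[[0,-0.006,0],0,-1]]'

```text
time: 17.1
tool_pos: [0.4792, -0.132, 0.0216]
ee_rot: [3.137, -0.001, -0.041]
wrist_force: [-1.1, -8.1, 0.2]
width: 0.0942
finger_force: 0.0
```

>>> carry_out --steps '[[[0,-0.002,0],0,-1],[[0,-0.003,0],0,-1],[[0,-0.003,0],0,-1]]'

```text
time: 17.48
tool_pos: [0.4793, -0.132, 0.022]
ee_rot: [3.132, -0.001, -0.042]
wrist_force: [-1.9, -16.2, 0.9]
width: 0.0941
finger_force: 0.0
```

>>> carry_out --steps '[[[0,0.02,0],0,-1],[[0,0.06,0],0,-1],[[0,0.06,-0.05],0,-1],[[0,0.06,-0.1],0,-1],[[0,0.06,-0.15],0,-1],[[0,0.06,-0.185],0,-1],[[0,0.06,-0.185],0,-1]]'

```text
time: 18.35
tool_pos: [0.4785, -0.1869, 0.2099]
ee_rot: [3.139, -0.007, -0.04]
wrist_force: [-0.1, 0.1, 0.2]
width: 0.0939
finger_force: 0.0
```

```bash
python3 lv.py w11
```

```text
[ 0.47740324 -0.18645584  0.20712666] 18.4
red 1918 169 225
[ 0.4812 -0.0704  0.031 ] [ 0.4831 -0.0652  0.0364] [ 0.4836 -0.0623  0.0506] [ 0.4851 -0.0605  0.0653] [ 0.4838 -0.0587  0.078 ] [ 0.4846 -0.0572  0.0896] [ 0.484  -0.0559  0.0996] [ 0.483  -0.054   0.1077] 
yel 1772 217 394
[ 0.4917 -0.0391  0.1852] [ 0.4909 -0.044   0.1964] [ 0.4881 -0.0483  0.2064] [ 0.4842 -0.0479  0.2091] [ 0.4839 -0.046   0.2103] [ 0.4917 -0.0469  0.2117] [ 0.5058 -0.2352  0.3255] [ 0.5022 -0.235   0.3278]
```

>>> carry_out --steps '[[[0.001,0,0.06],0,-1],[[0.001,-0.01,0.12],0,-1],[[0.001,-0.02,0.17],0,-1],[[0.001,-0.028,0.195],0,-1],[[0.001,-0.03,0.203],0,-1],[[0.001,-0.034,0.205],0,-1],[[0.001,-0.038,0.205],0,-1],[[0.001,-0.038,0.205],0,-1]]'

```text
time: 19.4
tool_pos: [0.4789, -0.1482, 0.0005]
ee_rot: [-3.141, 0.001, -0.04]
wrist_force: [0.6, -0.2, 0.5]
width: 0.0938
finger_force: 0.0
```

>>> carry_out --steps '[[[0,-0.003,-0.001],0,-1],[[0,-0.006,-0.001],0,-1],[[0,-0.009,-0.001],0,-1],[[0,-0.009,-0.001],0,-1]]'

```text
time: 19.9
tool_pos: [0.4796, -0.1394, 0.0019]
ee_rot: [-3.141, 0.0, -0.04]
wrist_force: [-0.3, -0.4, -0.6]
width: 0.0938
finger_force: 0.0
```

>>> carry_out --steps '[[[0,-0.002,0],0,-1],[[0,-0.004,0],0,-1],[[0,-0.006,0],0,-1],[[0,-0.006,0],0,-1]]'

```text
time: 20.4
tool_pos: [0.4798, -0.1366, 0.0023]
ee_rot: [3.136, -0.0, -0.041]
wrist_force: [-0.7, -9.2, -0.2]
width: 0.0941
finger_force: 0.0
```

```bash
python3 -c "
from h import *
o=robot.get_obs();print(o['tool_pos'],o['wrist_force'],o['wrist_torque'])"
```

```text
[ 0.47983759 -0.13657184  0.00225913] [-0.67086072 -9.23056961 -0.19121056] [-0.93404755  0.2658121  -0.05115773]
```

>>> carry_out --steps '[[[0,-0.002,0],0,-1],[[0,-0.004,0],0,-1],[[0,-0.005,0],0,-1],[[0,-0.005,0],0,-1]]'

```text
time: 20.9
tool_pos: [0.4799, -0.1363, 0.0027]
ee_rot: [3.128, -0.001, -0.042]
wrist_force: [-1.6, -21.6, -1.7]
width: 0.0942
finger_force: 0.0
```

>>> carry_out --steps '[[[0,0.02,0],0,-1],[[0,0.06,0],0,-1],[[0,0.06,-0.05],0,-1],[[0,0.06,-0.1],0,-1],[[0,0.06,-0.15],0,-1],[[0,0.06,-0.205],0,-1],[[0,0.06,-0.205],0,-1]]'

```text
time: 21.78
tool_pos: [0.4802, -0.1898, 0.2132]
ee_rot: [3.137, -0.011, -0.041]
wrist_force: [-1.0, 0.2, 0.3]
width: 0.0939
finger_force: 0.0
```

```bash
python3 lv.py w12
```

```text
[ 0.47886533 -0.18916731  0.20978414] 21.825
red 910 170 226
[ 0.4812 -0.0623  0.0273] [ 0.4833 -0.06    0.0306] [ 0.4827 -0.0572  0.0337] [ 0.487  -0.0557  0.0391] [ 0.4911 -0.0554  0.0667] [ 0.4924 -0.055   0.091 ] [ 0.4849 -0.054   0.1059] [ 0.4817 -0.0527  0.1074] 
yel 1714 218 394
[ 0.4938 -0.0393  0.1854] [ 0.4918 -0.045   0.1976] [ 0.4867 -0.0493  0.2072] [ 0.4829 -0.0483  0.2092] [ 0.4835 -0.0462  0.2103] [ 0.495  -0.0503  0.2127] [ 0.5057 -0.2377  0.3292] [ 0.5033 -0.2376  0.3313]
```

```bash
python3 - <<'E'
from h import *
t=snap('top','t9');P=pts(t);hsv=cv2.cvtColor(t['image'],cv2.COLOR_RGB2HSV)
for X in ([.42,-.005,.194],[.55,-.01,.194],[.45,.0,.194]):
    u,v=proj(t,X).astype(int);print(np.median(P[v-2:v+3,u-2:u+3].reshape(-1,3),0).round(4))
k=(P[...,2]>.03)&(P[...,2]<.3)&(P[...,0]>.15)&(P[...,0]<.75)&(abs(hsv[...,0].astype(int)-112)<8)&(hsv[...,1]>140)&(hsv[...,2]>90)
n,l,st,c=cv2.connectedComponentsWithStats(k.astype(np.uint8))
for i in range(1,n):
    if st[i,4]>15: print(st[i],P[l==i].mean(0).round(3))
print(robot.close_job())
E
```

```text
[ 0.4219 -0.004   0.1898]
[ 0.5515 -0.0094  0.19  ]
[0.4524 0.0011 0.1897]
[304 145  21  21 330] [0.708 0.036 0.119]
[447 271  13  12 121] [ 0.371 -0.326  0.149]
the job is handed in; nothing more can be done
None
```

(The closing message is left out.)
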